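Show the spark plug to the inspection camera

ROBOT

A 6-joint arm with a two-finger parallel gripper is mounted at the origin on a cart in front of the work surface, level with it; the furniture and walls round the work are solid. World frame = base frame: x ahead of the robot, y to its left, z up, the work surface at z = 0. Lengths are in mm, angles in rad, forces in N, time in s.
With the tool pointing down it reaches from about 400 to 825 mm from the base axis. Payload 7 kg.
Tool frame: the origin (TCP) lies midway between the tips of the shut fingers; the grasp point (between the pads) lies 19 mm behind it; z points along the fingers, y is the direction in which the jaws open and shut (so a half turn about z gives the same grasp; the last joint's range is limited). The gripper opens to 85 mm and grips with 20 to 120 N. Pads are 22 mm wide; open, the fingers measure 114 mm over their backs; the gripper's body (76 mm by 85 mm) begins 54 mm behind the grasp point. The pads swing forward as they close: fully open they stand 13 mm farther back than shut.
Start: joints at [1.53, 0.359, 0.012, 0, -1.224, -0.288], TCP at [217.971, 638.815, 231.302] pointing down, gripper open.
Joint ranges: [-3.07, 3.07], [-1.43, 2.12], [-1.02, 1.25], [-3.03, 1.67], [-3.05, -0], [-3.03, 3.03]. Speed limits (rad/s): [2.39, 2.39, 3.01, 3.14, 3.14, 3.14].

INTERFACE

Orientations are given as a 3x3 rotation matrix whose columns are the frame's x, y, z axes.
In Python, from workcell import readout, optics, job_done, finder gives the robot as it stands.
- The arm moves only by the tool play_rows, never from a script. Its argument "commands" is a list of rows, each a list of 3 entries, a list of its own where there are three numbers: the shift along the tool's x, y, z in mm, then the turn, a rotation vector about the tool's x, y, z in degrees, then the gripper's target within -1 to 1 (fully open at 1, half-way at 0, shut at -1). A call has 1 to 5 rows; each row is the pose to reach, as a shift and turn from the pose commanded when the call began, along the tool's axes at that moment; what a row does not reach only later rows make up. A row lasts 1/12 s, in which the tool goes at most 41.7 mm and 7.16 degrees, less where a joint would pass 70% of its speed; a pose out of reach is approached as far as the arm can. A call with a gripper value outside its range is refused whole. The fingers move at their own pace and stop on an object; the grip force is fixed at half the most. Time passes only in rows, so rows that repeat a pose let the fingers close. It gives the time, the measured TCP pose, the force and the opening at its end, in the units of the state.
- readout.get_obs(): the state, without advancing time (a new reading comes with each control period).
- optics.camera(name): name is "side" or "top"; returns the picture (384x512x3 uint8, red, green, blue); there is no depth.
- optics.get_calibration(name): a dict with "intrinsics" (3x3 intrinsics, pixels), "dist" ([k1, k2, p1, p2, k3] as OpenCV has them; the pictures are not rectified), "camera_from_world" (4x4, takes a point from world to camera coordinates). Camera axes: x right, y down, z forward; pixel columns grow to the right and rows downward; lengths in mm; the calibration is good to about 2 mm. A picture is of the moment at which its call begins. get_calibration takes no time and is no camera call.
- job_done(): hands the job in, once; it reports no verdict.
Trained networks look in the newest picture that a camera, given by its name, has taken for a name from the list of things; names that differ only in an ending like _2 or _b are one class to them, and where a whole thing is asked for, a point or a joint stands for the part that bears it (a point fixed in the world has none). Each returns a list of dicts, best first, with "score" (0 to 1); they miss things now and then, are a little off and sometimes report something else, mostly with a low value. They report only what shows in the picture. A call takes as long as a camera call. They do not tell look-alikes from the thing itself.
- finder.search_frame(query, camera): "position" ([x, y, z] in mm, in the coordinates of the camera as it stood for that picture, good to about 4 mm: the middle of the surface that is visible of it).
- finder.mark_of(query, camera): "position" ([x, y, z] in mm, in the coordinates of the camera as it stood for that picture, good to about 4 mm: a listed point, or the origin of a listed thing).
The state is a dict: "clock": time; "joints": joint angles; "qd": joint speeds; "joint_efforts": joint torques, N m; "eef_pos": TCP position; "orientation": TCP orientation; "wrist_force": force on the tool from outside, world axes, zero at the start; "wrist_torque": the same for the moment, N m; "gripper_width": finger opening in mm.
Only numpy, scipy, OpenCV 4.12 (cv2) and the standard library are available. Lean on these libraries where they do the work, as an engineer would, in place of code of your own. Each camera call takes 0.05 s, during which the arm holds its last target. There are 200 camera calls.

TASK

Set the lamp lever to half (upright, at the middle tick), then take the spark plug out of the tray and hold it in the air with its electrode (threaded) end centred between the tips of the camera's two prongs, the plug in line with the camera's view and that end pointing straight into the lens. Do not disturb the bearing or the nut in the tray, do not let the plug touch the camera, leave the lever at half, and finish while holding the plug still there: do not put it down or let go.

Things in the scene. Friction and masses are not known exactly. Their poses are not given: they have to be found in the camera images.
- lamp_box: grey lamp control box, fixed to the bench, 100 x 70 x 42 mm, with two drum-shaped cheeks (radius 32.5 mm) on top carrying three white ticks. Origin: centre of its underside; z up; the lever swings in its x-z plane and its hinge runs along its y axis, 42 mm above the origin
- lamp_lever (a joint): lever on the lamp control box: 0 = off, leaning 0.7 rad from upright towards the box's -x; 0.7 = half, upright at the middle tick; 1.4 = full, leaning to +x. It starts near off; it moves with a light push (about 2 N at the bar) and stays where it is left
- lever_bar (a point): centre of the black T-bar on the lever's end, 80 mm from the hinge: a horizontal bar 16 mm in diameter and 26 mm long, parallel to the box's y axis (ends free to be pinched)
- tray: shallow aluminium tray, fixed, 150 (x) x 210 (y) mm, rim 16 mm high, walls and floor 4 mm. Origin: centre of its underside. The spark plug, the bearing and the nut lie in it, in any order, about 70 mm apart along its y axis
- plug: spark plug lying in the tray, 79 mm long, 18 mm high, about 50 g. Its length lies along its y axis: +y is the threaded electrode end (14 mm thick), -y the thin terminal end (6 mm). z up as it lies. Origin: on its underside, at mid-length. The hexagon, 16 mm across in x and 18 mm high, reaches from y = +1 to +13 mm and is the place to grip it; the plug's axis is 9 mm above the origin
- plug_tip (a point): end of the electrode of the spark plug, on its axis: (0, 39, 9) mm in the plug's frame
- plug_terminal (a point): other end of the spark plug, on its axis: (0, -39, 9) mm in the plug's frame
- bearing: ball bearing lying flat in the tray, 52 mm in diameter, 15 mm high; must stay where it is. Origin: centre of its underside
- nut: hexagon nut lying flat in the tray, 27 x 31 x 13 mm; must stay where it is. Origin: centre of its underside
- camera_stand: fixed stand of the inspection camera: base 90 x 90 x 14 mm, round post; with the camera about 250 mm high. It stands between lamp box and tray: swing over it or round its front. Origin: centre of its underside
- camera_head: the camera, with a ring lamp. Origin: on the optical axis, 6 mm behind the lens glass, 200 mm above the bench. It looks along its own -x axis, which dips 0.4 rad (23 degrees) below level, towards the robot's front right; its y axis is level. Front ring 52 mm in diameter; a straight steel prong 4 mm thick stands 70 mm forward on either side, at y = +48 and -48 mm
- focus (a point): point of sharp focus: midway between the tips of the two prongs, on the optical axis, 70 mm in front of the camera head's origin
Things that resemble listed ones, but are neither listed nor needed, are in the scene too. What is shaped like the lamp_box but orange or pink is not meant.

How it is judged (in metres and radians):
On the way, in this order (a step that is already met when the one before it is completed fails the run):
1. the lamp lever stands at half (within 0.12 rad), while the plug is still in the tray (value of joint lamp_lever between 0.58 and 0.82 rad and height (world z) of plug below 0.04 m), for 0.3 s.
2. the plug is lifted out of the tray in the fingers (height (world z) of plug above 0.06 m and contact force between plug and the fingers above 0.5 N), for 0.2 s.
At the end, for the whole second after the job is handed in: The robot holds the plug still in its fingers, off everything else: electrode end within 14 mm of the focus point, plug in line with the optical axis within 0.22 rad with the electrode end towards the lens, lever within 0.12 rad of half, bearing and nut within 20 mm of where they were (value of joint lamp_lever between 0.58 and 0.82 rad and distance between plug_tip and focus below 0.014 m and angle between the y axis of plug and the x axis of camera_head, either way round below 0.22 rad and x of plug_terminal in the frame of camera_head below -0.12 m and contact force between plug and the fingers above 0.5 N and height (world z) of plug above 0.1 m and contact force between plug and camera_head below 0.1 N and linear speed of plug below 0.03 m/s and angular speed of plug below 0.3 rad/s and distance of each of bearing, nut from where it was at the start of the episode below 0.02 m); the arm keeps its last pose, push and grip.
It fails at once if the bearing or the nut is displaced by more than 20 mm (distance of any of bearing, nut from where it was at the start of the episode above 0.02 m).
It fails at once if the plug touches the camera (contact force between plug and camera_head above 1 N).
It also fails if it takes over 58 s, if anything falls off the work surface, if the arm or the gripper's body presses on something with over 40 N, if the wrist force passes 120 N, or if a joint passes its speed limit or range.

## Working session

There is one attempt and no reset: what is moved stays moved. The work goes in short steps, Python scripts to look and compute and a tool call to move; the robot and the scene stay as the last step left them, time stands still between calls to the robot, and variables do not carry over. Pictures are saved under pics/ and viewed, about 8 in all and at most 12, crops included, and the job is handed in when it is done.

Besides the shell and the picture viewer there is one more tool, called after "Call:" in YAML: its name, and indented under it one key for each argument. play_rows: Moves the arm, as the interface text tells. Its arguments: {"type":"object","properties":{"commands":{"type":"array","items":{"type":"array"}}},"required":["commands"]}

```bash
mkdir -p pics
cat > h.py <<'E'
import numpy as np, cv2
from workcell import readout, optics, job_done, finder
def cal(c):
    k=optics.get_calibration(c); return np.array(k["intrinsics"],float),np.array(k["dist"],float),np.array(k["camera_from_world"],float)
def tow(c,p):
    T=np.linalg.inv(cal(c)[2]); return T[:3,:3]@np.array(p)+T[:3,3]
def proj(c,P):
    K,d,T=cal(c); r=cv2.Rodrigues(T[:3,:3])[0]
    return cv2.projectPoints(np.array(P,float).reshape(-1,1,3),r,T[:3,3],K,d)[0].reshape(-1,2)
def ray(c,px):
    K,d,T=cal(c); u=cv2.undistortPoints(np.array(px,float).reshape(-1,1,2),K,d).reshape(-1,2)
    D=np.c_[u,np.ones(len(u))]@T[:3,:3]; o=-T[:3,:3].T@T[:3,3]; return o,D
def onz(c,px,z):
    o,D=ray(c,px); return o+D*((z-o[2])/D[:,2])[:,None]
def tri(pa,pb):
    (o1,D1),(o2,D2)=ray("side",[pa]),ray("top",[pb]); A=np.c_[D1[0],-D2[0]]; s=np.linalg.lstsq(A,o2-o1,rcond=None)[0]
    a=o1+D1[0]*s[0]; b=o2+D2[0]*s[1]; return (a+b)/2,np.linalg.norm(a-b)
def snap(c,n,crop=None,s=1):
    im=optics.camera(c)
    o=im if crop is None else im[crop[1]:crop[3],crop[0]:crop[2]]
    cv2.imwrite(f"pics/{n}.png",cv2.resize(o,None,fx=s,fy=s,interpolation=cv2.INTER_CUBIC)[:,:,::-1]); return im
E
python3 - <<'E'
from h import *
np.set_printoptions(precision=1,suppress=True)
a=optics.camera("side"); b=optics.camera("top")
im=np.hstack([a,b]); cv2.imwrite("pics/a.png",cv2.resize(np.vstack([a,b]),None,fx=.78,fy=.78)[:,:,::-1])
cv2.imwrite("pics/s.png",cv2.resize(a,None,fx=1.5,fy=1.5)[:,:,::-1]);cv2.imwrite("pics/t.png",cv2.resize(b,None,fx=1.5,fy=1.5)[:,:,::-1])
for q in ["lamp_box","lever_bar","tray","plug","plug_tip","plug_terminal","bearing","nut","camera_stand","camera_head","focus"]:
  for c in ["side","top"]:
    for r in finder.mark_of(q,c)[:3]:
      w=tow(c,r["position"]); print(q,c,round(r["score"],2),w,proj(c,w)[0])
E
```

```text
lamp_box side 0.98 [438.   86.7  -2.5] [206.4 214.8]
lamp_box side 0.88 [608.6 145.   -0.7] [243.9 192.7]
lamp_box side 0.87 [463.6 227.3   1.9] [198.2 191.7]
lamp_box top 0.84 [464.7 230.    0.3] [142.3 207.3]
lamp_box top 0.82 [440.5  83.8  -3.7] [193.3 215.5]
lamp_box top 0.69 [609.4 149.5   0.5] [170.5 157.1]
lever_bar side 0.6 [559.1 136.1 103.6] [231.4 172.5]
lever_bar side 0.54 [388.9  90.1 103.8] [189.2 191.8]
lever_bar side 0.51 [428.8 230.1 110.9] [185.8 167.7]
lever_bar top 0.41 [383.8  89.  103.1] [185.4 237.9]
lever_bar top 0.39 [423.9 232.  116.5] [129.7 223.1]
lever_bar top 0.39 [558.9 144.6 102.6] [164.6 171.6]
tray side 0.96 [ 490.  -375.3   -4.1] [291.8 301.9]
tray side 0.55 [ 503.4 -377.2    0.9] [296.7 299.2]
tray top 0.58 [ 489.8 -371.5   -0.2] [351.  197.8]
plug side 0.61 [ 506.3 -377.7    4.9] [297.8 297.8]
plug top 0.45 [ 507.7 -373.     5.7] [351.9 191.5]
plug_tip side 0.62 [ 535.4 -347.1   10. ] [300.9 285. ]
plug_tip side 0.31 [ 473.8 -402.3    9.7] [292.3 307.6]
plug_tip top 0.43 [ 530.4 -345.1   14.3] [342.7 183.5]
plug_terminal side 0.5 [ 475.4 -405.2   13.6] [293.4 307.1]
plug_terminal top 0.56 [ 477.6 -404.8   11.2] [363.5 201.9]
plug_terminal top 0.41 [ 531.2 -344.1   13.7] [342.3 183.3]
bearing side 0.52 [ 501.6 -306.6    5.1] [282.3 281. ]
bearing top 0.6 [ 504.3 -302.3    2.9] [327.2 192.8]
nut side 0.7 [ 486.9 -441.     2.7] [304.9 318.4]
nut top 0.65 [ 500.9 -301.6    3.1] [327. 194.]
nut top 0.48 [ 487.  -442.3    5.5] [376.  198.6]
camera_stand side 0.76 [648.4 -20.3  -3.5] [276.1 213.9]
camera_stand top 0.89 [641.5 -14.7   1.6] [227.3 145.8]
camera_head side 0.73 [620.3 -59.  202.4] [275.7 168.2]
camera_head top 0.95 [619.5 -57.2 203.4] [239.3 143. ]
focus side 0.61 [ 533.1 -348.2    8.1] [300.3 286. ]
```

View pics/s.png

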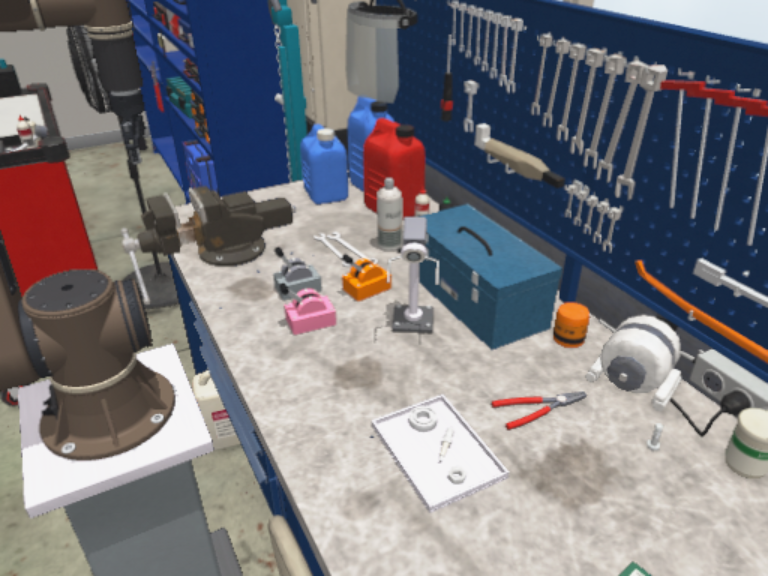

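View pics/t.png

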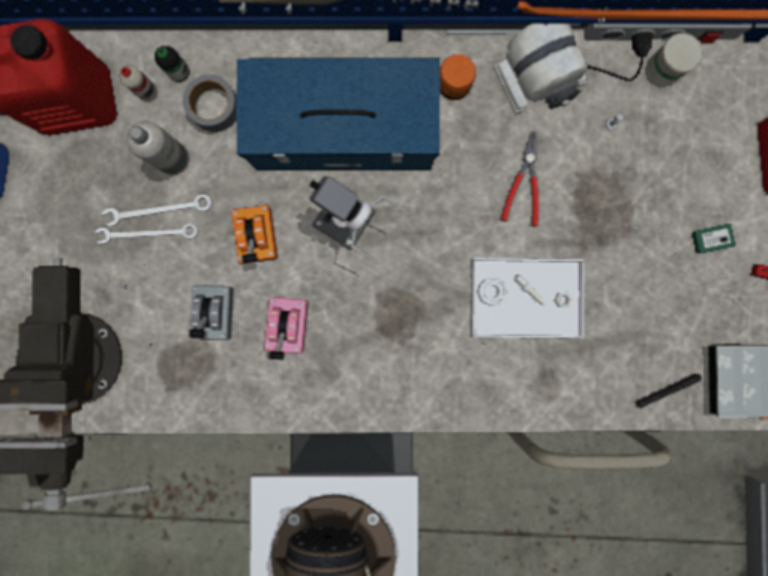

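The pictures show three lamp-box look-alikes: grey at side (198,192) / top (141,207), pink at (206,213), and orange at (244,190). Grey is the one meant, at world (464,228). The plug lies between the bearing and the nut. I'll check the choice in a close crop.

Run:
```python
from h import *
np.set_printoptions(precision=1,suppress=True)
a=optics.camera("side"); b=optics.camera("top")
def cr(im,x,y,w=33,h=25,s=6): return cv2.resize(im[y-h:y+h,x-w:x+w],None,fx=s,fy=s,interpolation=cv2.INTER_CUBIC)
g=np.vstack([np.hstack([cr(a,197,186),cr(b,140,208)]),np.hstack([cr(b,351,192),cr(b,230,148)])])
cv2.imwrite("pics/c.png",g[:,:,::-1])
P={}
for q in ["lamp_box","lever_bar","plug","plug_tip","plug_terminal","camera_stand","camera_head","bearing","nut"]:
  P[q]=[]
for i in range(5):
  for c in ["side","top"]:
    optics.camera(c)
    for q in P:
      for r in finder.mark_of(q,c):
        w=tow(c,r["position"])
        if q in("lamp_box","lever_bar") and w[1]<190: continue
        P[q].append((c[0],w,r["score"]))
for q in P:
  for c in "st":
    for x in P[q]:
      if x[0]==c: print(q,c,x[1],round(x[2],2))
```

```text
lamp_box s [465.3 228.7   2.6] 0.59
lamp_box s [464.6 225.3  -0.2] 0.71
lamp_box s [468.3 227.1   4.6] 0.62
lamp_box s [462.6 225.    1.5] 0.91
lamp_box s [467.  224.3  -0.6] 0.93
lamp_box t [471.  230.2   1.8] 0.67
lamp_box t [467.9 232.6  -0.8] 0.71
lamp_box t [465.1 230.8  -0.7] 0.98
lamp_box t [465.  227.3  -0.4] 0.7
lamp_box t [467.4 227.9  -1.3] 0.69
lever_bar s [428.6 233.6 112.2] 0.47
lever_bar s [429.  233.  112.1] 0.6
lever_bar s [429.  231.9 112. ] 0.5
lever_bar s [427.9 233.3 110.1] 0.49
lever_bar s [427.2 231.9 109.6] 0.48
lever_bar t [425.1 230.9 114.9] 0.59
lever_bar t [423.5 235.  114.9] 0.54
lever_bar t [423.6 231.2 113.8] 0.45
lever_bar t [426.4 234.3 113.5] 0.61
lever_bar t [424.  233.8 114.6] 0.65
plug s [ 501.3 -372.8    0.9] 0.65
plug s [ 505.1 -373.8    0.4] 0.5
plug s [ 505.  -373.7    2. ] 0.42
plug s [ 504.4 -376.9    2.3] 0.6
plug s [ 502.3 -375.5    0.9] 0.67
plug s [ 475.5 -402.7   15.4] 0.48
plug t [ 505.2 -373.1    3.8] 0.42
plug t [ 500.9 -376.1    2.3] 0.64
plug t [ 501.2 -374.8    6.3] 0.45
plug t [ 488.3 -442.5    6. ] 0.58
plug t [ 503.9 -374.9    
[... 1967 characters left out ...]
ring s [ 503.8 -307.4    7.1] 0.82
bearing s [ 503.7 -306.2    7.6] 0.57
bearing t [ 499.9 -301.5    4.7] 0.63
bearing t [ 499.6 -300.4    5.1] 0.51
bearing t [ 503.  -299.7    4.9] 0.8
bearing t [ 500.8 -302.     5.8] 0.69
bearing t [640.5 -16.7  -1. ] 0.16
bearing t [ 498.1 -301.5    2.9] 0.58
nut s [ 484.4 -439.1    1.3] 0.47
nut s [ 476.7 -401.8   14.8] 0.51
nut s [ 486.7 -441.2    0.1] 0.46
nut s [ 484.7 -441.4   -1. ] 0.64
nut s [ 483.9 -440.5   -0. ] 0.58
nut s [ 484.4 -438.3   -0.8] 0.5
nut t [ 486.4 -439.3    2. ] 0.55
nut t [ 488.5 -442.1    3.4] 0.55
nut t [642.4 -17.5   1.7] 0.55
nut t [ 485.5 -440.5    4.2] 0.53
nut t [ 487.  -442.6    4.7] 0.64
nut t [ 488.9 -439.2    4.5] 0.48
```

View pics/c.png

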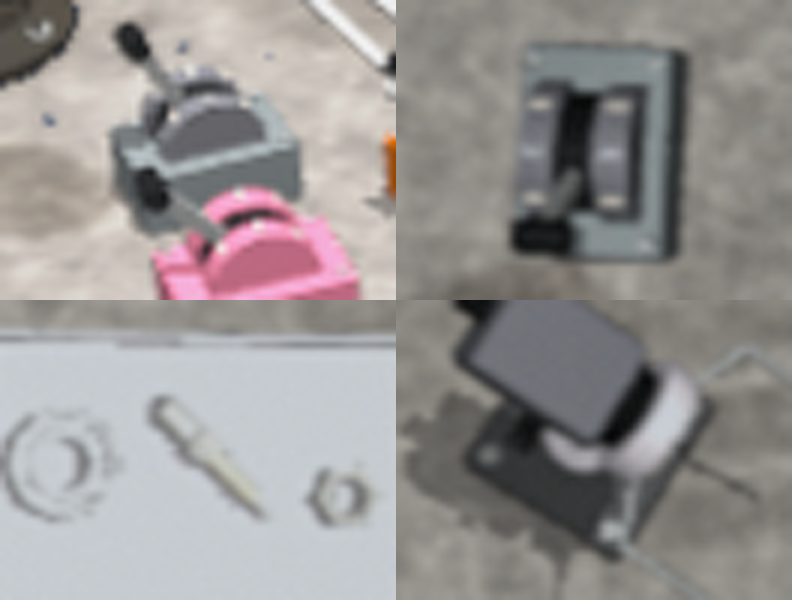

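The grey box has its lever near off, leaning towards -x. The plug's fat threaded end is at the upper left, about (533,-346), and its thin terminal is at about (474,-403), so the finder agrees. Next I'll measure the prong tips and the box yaw.

Run:
```python
from h import *
np.set_printoptions(precision=1,suppress=True)
a=optics.camera("side"); b=optics.camera("top")
def cr(im,x,y,w,h,s): return cv2.resize(im[y-h:y+h,x-w:x+w],None,fx=s,fy=s,interpolation=cv2.INTER_CUBIC)
# side crop x 240..300(+/-30) ; top crop
g=np.hstack([cr(a,270,190,25,37,8),cr(b,235,158,25,37,8)])
cv2.imwrite("pics/d.png",g[:,:,::-1])
px=[[107+(x-396)/6,183+y/6] for x,y in [(530,45),(670,50),(518,253),(662,258)]]
print(onz("top",px,42))
F=[]
for i in range(6):
  for c in ["side","top"]:
    optics.camera(c)
    for r in finder.mark_of("focus",c): print(c,tow(c,r["position"]),round(r["score"],2))
    if i==0:
      for r in finder.search_frame("camera_head",c): print("sf",c,tow(c,r["position"]),round(r["score"],2))
```

```text
[[511.6 255.4  42. ]
 [509.1 190.5  42. ]
 [415.3 260.3  42. ]
 [412.8 193.7  42. ]]
sf side [627.9 -46.5 222.2] 0.67
sf side [ 476.9 -390.8   -1.4] 0.41
top [ 500.8 -298.8    5.6] 0.69
sf top [636.7 -31.3 236.1] 0.74
side [ 536.5 -348.3   11.1] 0.22
top [ 504.7 -375.9    6.4] 0.2
side [ 503.5 -377.     0.3] 0.74
side [ 486.5 -439.7   -2. ] 0.49
side [ 502.  -306.     2.6] 0.64
side [ 504.2 -307.7    5.9] 0.6
```

View pics/d.png

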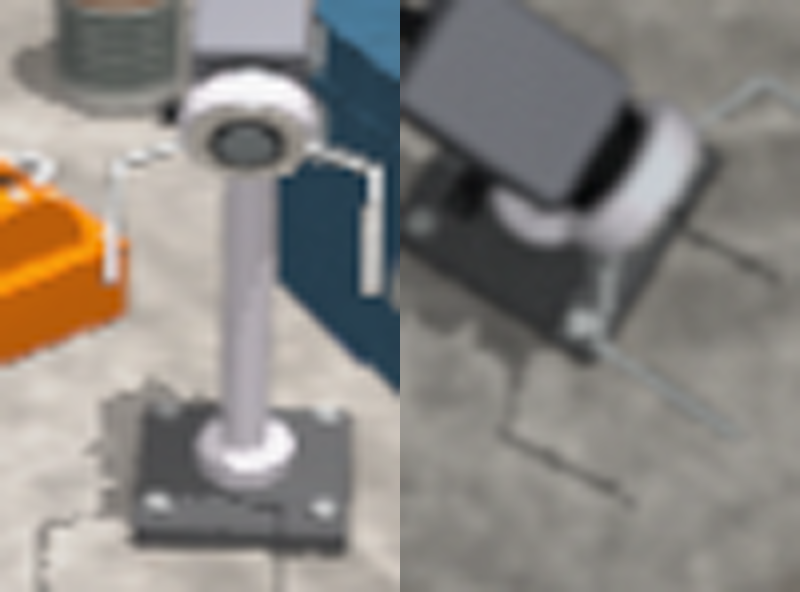

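```bash
cat > fit.py <<'E'
from h import *
from scipy.optimize import least_squares
np.set_printoptions(precision=3,suppress=True)
def R(y,p=0.4): # head: -x dips p ; x axis = (cos p * dir_back, + sin p)
    x=np.array([np.cos(p)*np.cos(y),np.cos(p)*np.sin(y),np.sin(p)]); yy=np.array([-np.sin(y),np.cos(y),0]); return np.c_[x,yy,np.cross(x,yy)]
S=lambda x,y:[245+x/8,153+y/8]
T=lambda x,y:[210+(x-400)/8,121+y/8]
sd={'A':S(112,282),'B':S(370,295)}; tp={'A':T(738,435)}
sb={'A':S(114,163),'B':S(377,165)}; tb={'A':T(600,338),'B':T(765,85)}
# A: low x.  y_head sign for A decided by sgn
def pts(v,sg,xb): 
    r=R(v[3]); o=v[:3]; return {k:(o+r@[-70,s*48,0],o+r@[xb,s*48,0]) for k,s in (('A',sg),('B',-sg))}
def res(v,sg):
    q=pts(v,sg,v[4]); e=[]
    for k in sd: e+=list(proj("side",q[k][0])[0]-sd[k])+list(proj("side",q[k][1])[0]-sb[k])
    e+=list(proj("top",q['A'][0])[0]-tp['A'])
    for k in tb: e+=list(proj("top",q[k][1])[0]-tb[k])
    return np.r_[np.array(e)/0.7,(v[:3]-[620.5,-58,202])/3,(v[2]-200)/1.5]
for sg in (1,-1):
  for y0 in (0.6,1.0,1.4):
    s=least_squares(res,[620,-58,202,y0,0],args=(sg,)); print(sg,y0,s.cost,s.x)
    if sg==1: best=s
v=best.x; r=R(v[3]); print("focus",v[:3]+r@[-70,0,0]); print(res(v,1)*.7)
q=pts(v,1,v[4]); print("Btip top",proj("top",q['B'][0]))
E
python3 fit.py
```

```text
1 0.6 5.6302873087039025 [619.07  -60.084 199.154   1.007 -15.662]
1 1.0 5.63028730870498 [619.07  -60.084 199.154   1.007 -15.662]
1 1.4 5.630287308703849 [619.07  -60.084 199.154   1.007 -15.662]
-1 0.6 890.4799119521998 [ 581.798 -143.887  199.283   -1.955  -88.915]
-1 1.0 890.4799120061421 [ 581.798 -143.887  199.283   -1.955  -88.915]
-1 1.4 890.4799116081936 [ 581.795 -143.888  199.284    4.329  -88.918]
focus [ 584.614 -114.579  171.895]
[-0.839 -0.305  0.099 -0.308 -0.358 -0.79  -0.812  0.476  0.336 -0.372
  0.142  0.237  0.418 -1.237 -0.334 -0.486 -0.664 -0.395]
Btip top [[273.034 142.493]]
```

```bash
cat > m.py <<'E'
from h import *
from scipy.spatial.transform import Rotation as Ro
np.set_printoptions(precision=2,suppress=True)
def state():
    o=readout.get_obs(); print("t",round(o["clock"],2),"p",np.array(o["eef_pos"]),"F",np.array(o["wrist_force"]),"w",o["gripper_width"],"q",np.array(o["joints"])); return np.array(o["eef_pos"]),np.array(o["orientation"])
def plan(P,yaw=None,Rt=None):
    "tool-frame rows for waypoints; tool down with jaw (y) axis at heading yaw"
    p,R=state(); print(R)
    if Rt is None and yaw is not None:
        c=[]
        for k in (0,np.pi):
            y=np.array([np.cos(yaw+k),np.sin(yaw+k),0]); z=np.array([0,0,-1.]); c.append(np.c_[np.cross(y,z),y,z])
        Rt=min(c,key=lambda M:Ro.from_matrix(R.T@M).magnitude())
    if Rt is None: Rt=R
    print("turn",Ro.from_matrix(R.T@Rt).as_rotvec(degrees=True))
    for w in P: print(w,"->",R.T@(np.array(w)-p), " in new frame", Rt.T@(np.array(w)-p))
E
python3 -c "
from m import *
plan([[218,639,320],[375,232,320],[375,232,100]],yaw=np.pi/2-0.05)"
```

```text
t 7.7 p [217.98 638.81 231.32] F [ 0.18  0.3  -0.25] w 85.47856394229933 q [ 1.53  0.36  0.01 -0.   -1.22 -0.29]
[[ 0.95 -0.32 -0.  ]
 [-0.32 -0.95  0.  ]
 [-0.   -0.   -1.  ]]
turn [ -0.     0.   -15.97]
[218, 639, 320] -> [ -0.04  -0.19 -88.68]  in new frame [  0.01  -0.19 -88.68]
[375, 232, 320] -> [279.97 334.31 -88.69]  in new frame [177.16 398.45 -88.68]
[375, 232, 100] -> [279.98 334.31 131.31]  in new frame [177.16 398.45 131.32]
```

Call:
play_rows:
  commands:
    - [[0,0,-40],[0,0,-6],-1]
    - [[0,0,-80],[0,0,-12],-1]
    - [[0,0,-90],[0,0,-16],-1]
    - [[0,0,-90],[0,0,-16],-1]

```text
clock: 8.03
eef_pos: [218.6, 640.4, 326.5]
orientation: [[0.999, -0.045, 0.002], [-0.045, -0.999, 0.007], [0.001, -0.008, -1.0]]
wrist_force: [0.3, -0.1, 0.4]
gripper_width: 38.8
```

Call:
play_rows:
  commands:
    - [[16,36,0],[0,0,0],-1]
    - [[32,72,0],[0,0,0],-1]
    - [[48,108,0],[0,0,0],-1]
    - [[64,144,0],[0,0,0],-1]
    - [[80,180,0],[0,0,0],-1]

```text
clock: 8.45
eef_pos: [289.2, 453.1, 320.8]
orientation: [[0.999, -0.05, -0.0], [-0.05, -0.999, -0.001], [-0.0, 0.001, -1.0]]
wrist_force: [-0.2, -0.8, 0.8]
gripper_width: 0.3
```

Call:
play_rows:
  commands:
    - [[16,36,0],[0,0,0],-1]
    - [[32,72,0],[0,0,0],-1]
    - [[48,108,0],[0,0,0],-1]
    - [[64,144,0],[0,0,0],-1]
    - [[80,180,0],[0,0,0],-1]

```text
clock: 8.87
eef_pos: [360.0, 269.3, 321.2]
orientation: [[0.999, -0.05, 0.0], [-0.05, -0.999, 0.0], [0.0, -0.0, -1.0]]
wrist_force: [1.5, 0.9, 1.0]
gripper_width: 0.0
```

```bash
python3 -c "
from m import *
plan([[375,232,320],[375,232,100],[445,228,100]],yaw=np.pi/2-0.05)"
```

```text
t 8.87 p [359.95 269.3  321.21] F [1.48 0.89 1.01] w 0.04735560390492803 q [ 1.08 -0.08 -0.3  -0.   -1.34  0.44]
[[ 1.   -0.05  0.  ]
 [-0.05 -1.    0.  ]
 [ 0.   -0.   -1.  ]]
turn [-0.02 -0.    0.01]
[375, 232, 320] -> [16.88 36.51  1.2 ]  in new frame [16.89 36.5   1.21]
[375, 232, 100] -> [ 16.87  36.57 221.2 ]  in new frame [ 16.89  36.5  221.21]
[445, 228, 100] -> [ 86.99  37.08 221.2 ]  in new frame [ 87.    37.   221.21]
```

Call:
play_rows:
  commands:
    - [[13,37,0],[0,0,0],-1]
    - [[13,37,40],[0,0,0],-1]
    - [[13,37,80],[0,0,0],-1]
    - [[13,37,120],[0,0,0],-1]
    - [[13,37,120],[0,0,0],-1]

```text
clock: 9.28
eef_pos: [367.7, 229.6, 194.6]
orientation: [[0.999, -0.052, -0.008], [-0.053, -0.999, -0.008], [-0.008, 0.008, -1.0]]
wrist_force: [-0.7, -1.3, -0.4]
gripper_width: -0.2
```

Call:
play_rows:
  commands:
    - [[0,0,35],[0,0,0],-1]
    - [[0,0,70],[0,0,0],-1]
    - [[0,0,100],[0,0,0],-1]
    - [[0,0,100],[0,0,0],-1]

```text
clock: 9.62
eef_pos: [369.5, 231.9, 98.3]
orientation: [[0.999, -0.05, -0.004], [-0.05, -0.999, -0.006], [-0.004, 0.006, -1.0]]
wrist_force: [-1.0, -1.3, -1.0]
gripper_width: 0.1
```

Call:
play_rows:
  commands:
    - [[12,0,0],[0,0,0],-1]
    - [[22,0,0],[0,0,0],-1]
    - [[32,0,0],[0,0,0],-1]
    - [[42,0,0],[0,0,0],-1]
    - [[42,0,0],[0,0,0],-1]

```text
clock: 10.03
eef_pos: [415.1, 232.4, 102.5]
orientation: [[0.999, -0.05, 0.001], [-0.05, -0.999, 0.001], [0.001, -0.001, -1.0]]
wrist_force: [0.8, -0.1, -0.3]
gripper_width: 0.0
```

Run:
```python
from m import *
plan([[445,228,100]])
a=optics.camera("side");
o=[]
for c in("side","top"):
  b=optics.camera(c)
  for r in finder.mark_of("lever_bar",c): print(c,tow(c,r["position"]),round(r["score"],2))
  x,y=(197,180) if c=="side" else (140,205)
  o.append(cv2.resize(b[y-30:y+30,x-30:x+30],None,fx=6,fy=6,interpolation=cv2.INTER_CUBIC))
cv2.imwrite("pics/e.png",np.hstack(o)[:,:,::-1])
```

```text
t 10.03 p [415.11 232.38 102.53] F [ 0.75 -0.07 -0.33] w 0.003508946602981506 q [ 0.93  0.16 -0.59  0.   -0.82  0.59]
[[ 1.   -0.05  0.  ]
 [-0.05 -1.    0.  ]
 [ 0.   -0.   -1.  ]]
turn [0. 0. 0.]
[445, 228, 100] -> [30.07  2.88  2.56]  in new frame [30.07  2.88  2.56]
side [437.39 231.57 111.89] 0.6
side [562.02 136.04 105.11] 0.55
side [386.76  89.43  98.97] 0.51
top [558.24 145.25 104.4 ] 0.57
top [430.34 230.84 118.03] 0.55
top [383.14  86.11 100.47] 0.42
```

View pics/e.png

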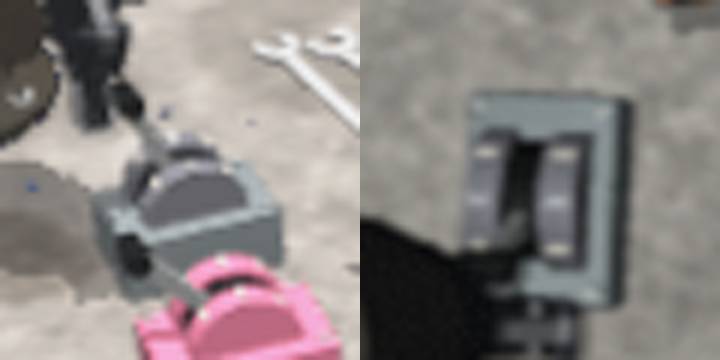

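The fingers have just reached the bar at side crop (125,98), and the geometry agrees (bar is about TCP + 19 mm). I'll push 30 mm more.

Call:
play_rows:
  commands:
    - [[8,0,0],[0,0,0],-1]
    - [[16,1,0],[0,0,0],-1]
    - [[23,1,0],[0,0,0],-1]
    - [[28,2,0],[0,0,0],-1]
    - [[30,2,0],[0,0,0],-1]

```text
clock: 10.7
eef_pos: [443.9, 228.2, 101.2]
orientation: [[0.999, -0.05, 0.0], [-0.05, -0.999, 0.0], [0.0, -0.0, -1.0]]
wrist_force: [-2.0, 0.5, 0.8]
gripper_width: 0.2
```

Call:
play_rows:
  commands:
    - [[-10,0,0],[0,0,0],-1]
    - [[-40,0,0],[0,0,0],-1]
    - [[-60,0,0],[0,0,0],-1]
    - [[-60,0,0],[0,0,0],-1]

```text
clock: 11.03
eef_pos: [379.9, 229.8, 101.0]
orientation: [[0.999, -0.05, -0.001], [-0.05, -0.999, -0.001], [-0.001, 0.001, -1.0]]
wrist_force: [-1.0, -0.5, -0.5]
gripper_width: -0.1
```

Run:
```python
from m import *
plan([[445,228,100]])
o=[]
for c in("side","top"):
  for i in range(3):
    b=optics.camera(c)
    for q in ("lever_bar","lamp_box"):
     for r in finder.mark_of(q,c):
      w=tow(c,r["position"])
      if w[1]>190: print(q,c,w,round(r["score"],2))
  x,y=(197,180) if c=="side" else (140,205)
  o.append(cv2.resize(b[y-30:y+30,x-30:x+30],None,fx=6,fy=6,interpolation=cv2.INTER_CUBIC))
cv2.imwrite("pics/f.png",np.hstack(o)[:,:,::-1])
```

```text
t 11.03 p [379.92 229.81 100.95] F [-0.99 -0.54 -0.51] w -0.060672401573038 q [ 0.99  0.11 -0.66 -0.   -0.8   0.53]
[[ 1.   -0.05 -0.  ]
 [-0.05 -1.   -0.  ]
 [-0.    0.   -1.  ]]
turn [0. 0. 0.]
[445, 228, 100] -> [65.09 -1.43  0.87]  in new frame [65.09 -1.43  0.87]
lever_bar side [464.45 230.01 117.99] 0.51
lamp_box side [463.27 227.23  -1.08] 0.7
lever_bar side [463.81 229.19 120.23] 0.53
lamp_box side [464.62 226.11   0.34] 0.58
lever_bar side [463.59 231.35 119.16] 0.57
lamp_box side [465.8  225.16  -0.8 ] 0.69
lever_bar top [460.74 230.44 121.18] 0.66
lever_bar top [462.67 230.05 123.16] 0.66
lamp_box top [467.97 229.84  -1.23] 0.8
lamp_box top [461.65 231.24 121.11] 0.75
lever_bar top [462.12 231.94 122.02] 0.4
lamp_box top [465.34 228.35  -0.62] 0.74
```

View pics/f.png

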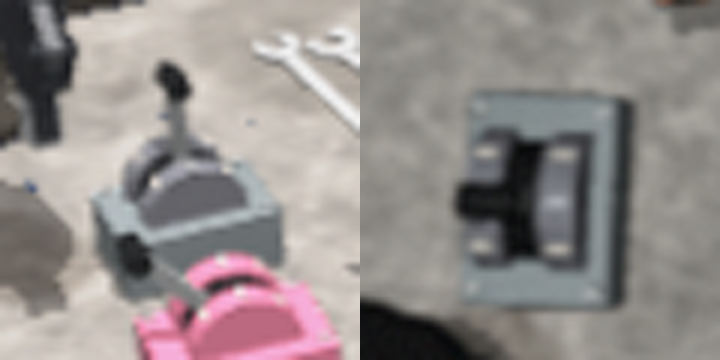

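The lever stands upright: the bar at top crop (485,200) is level with the middle tick, and the bar's x matches the box within about 3 mm (0.04 rad). Next I go to the tray, up first and then along the front of the camera. I'll compute the rows.

```bash
cat >> m.py <<'E'
from scipy.spatial.transform import Slerp
def tooldown(h):
    y=np.array([np.cos(h),np.sin(h),0]); z=np.array([0,0,-1.]); return np.c_[np.cross(y,z),y,z]
def rows(keys,p,R):
    "keys: list of (pos,Rot,n) ; prints calls of <=5 rows, rows rel. to call start, tracking rounding"
    seq=[]; a,A=p,R
    for (b,B,n) in keys:
        v=Ro.from_matrix(A.T@B).as_rotvec()
        for i in range(1,n+1): seq.append((a+(np.array(b)-a)*i/n, A@Ro.from_rotvec(v*i/n).as_matrix()))
        a,A=np.array(b,float),B
    cp,cR=p,R
    for k in range(0,len(seq),5):
        out=[]
        for (q,Q) in seq[k:k+5]:
            s=np.round(cR.T@(q-cp)); r=np.round(Ro.from_matrix(cR.T@Q).as_rotvec(degrees=True)); out.append([s.astype(int).tolist(),r.astype(int).tolist()])
        print(out); cp,cR=cp+cR@s,cR@Ro.from_rotvec(r,degrees=True).as_matrix()
    print("end",cp,cR)
E
python3 - <<'E'
from m import *
p,R=state()
h0=np.arctan2(R[1,1],R[0,1]); h1=2.344-2*np.pi
print(h0,h1)
up=np.array([372,230,330]); g=np.array([509,-370,330]); n=4; keys=[(up,R,6)]
for i in range(1,n+1): keys.append((up+(g-up)*i/n,tooldown(h0+(h1-h0)*i/n),5))
rows(keys,p,R)
E
```

```text
t 11.93 p [382.98 231.11 101.28] F [-0.11  0.1   1.09] w -0.20236716972701627 q [ 0.99  0.12 -0.65 -0.   -0.8   0.54]
-1.6204248846300828 -3.9391853071795864
[[[-2, 0, -38], [0, 0, 0]], [[-4, 1, -76], [0, 0, 0]], [[-5, 1, -114], [0, 0, 0]], [[-7, 1, -152], [0, 0, 0]], [[-9, 1, -191], [0, 0, 0]]]
[[[-2, 1, -38], [0, 0, 0]], [[6, 30, -38], [0, 0, 7]], [[15, 60, -38], [0, 0, 13]], [[23, 90, -38], [0, 0, 20]], [[31, 119, -38], [0, 0, 27]]]
[[[21, 23, 0], [0, 0, 6]], [[42, 45, 0], [0, 0, 13]], [[63, 68, 0], [0, 0, 19]], [[84, 90, 0], [0, 0, 26]], [[105, 113, 0], [0, 0, 33]]]
[[[30, 8, 0], [0, 0, 6]], [[59, 15, 0], [0, 0, 13]], [[89, 23, 0], [0, 0, 20]], [[119, 31, 0], [0, 0, 26]], [[149, 38, 0], [0, 0, 33]]]
[[[29, -10, 0], [0, 0, 7]], [[58, -20, 0], [0, 0, 13]], [[87, -29, 0], [0, 0, 20]], [[117, -39, 0], [0, 0, 27]], [[146, -49, 0], [0, 0, 33]]]
[[[19, -24, 0], [0, 0, 7]]]
end [ 508.7  -370.09  330.29] [[-0.72 -0.7  -0.  ]
 [-0.7   0.72 -0.  ]
 [ 0.    0.   -1.  ]]
```

Call:
play_rows:
  commands:
    - [[-2,0,-38],[0,0,0],-1]
    - [[-4,1,-76],[0,0,0],-1]
    - [[-5,1,-114],[0,0,0],-1]
    - [[-7,1,-152],[0,0,0],-1]
    - [[-9,1,-191],[0,0,0],-1]

```text
clock: 12.35
eef_pos: [373.5, 230.1, 294.3]
orientation: [[0.999, -0.05, 0.0], [-0.05, -0.999, 0.0], [0.0, -0.0, -1.0]]
wrist_force: [1.4, 0.8, -0.7]
gripper_width: -0.3
```

Call:
play_rows:
  commands:
    - [[-2,1,-38],[0,0,0],-1]
    - [[6,30,-38],[0,0,7],-1]
    - [[15,60,-38],[0,0,13],-1]
    - [[23,90,-38],[0,0,20],-1]
    - [[31,119,-38],[0,0,27],-1]

```text
clock: 12.77
eef_pos: [398.8, 109.0, 330.7]
orientation: [[0.865, -0.502, 0.001], [-0.502, -0.865, 0.001], [0.0, -0.001, -1.0]]
wrist_force: [0.3, -0.5, -1.0]
gripper_width: -0.0
```

Call:
play_rows:
  commands:
    - [[21,23,0],[0,0,6],0.1]
    - [[42,45,0],[0,0,13],0.1]
    - [[63,68,0],[0,0,19],0.1]
    - [[84,90,0],[0,0,26],0.1]
    - [[105,113,0],[0,0,33],0.1]

```text
clock: 13.18
eef_pos: [433.8, -41.6, 330.5]
orientation: [[0.451, -0.892, 0.001], [-0.892, -0.451, 0.0], [0.0, -0.001, -1.0]]
wrist_force: [0.1, -0.4, -0.0]
gripper_width: 47.2
```

Call:
play_rows:
  commands:
    - [[30,8,0],[0,0,6],0.1]
    - [[59,15,0],[0,0,13],0.1]
    - [[89,23,0],[0,0,20],0.1]
    - [[119,31,0],[0,0,26],0.1]
    - [[149,38,0],[0,0,33],0.1]

```text
clock: 13.6
eef_pos: [467.9, -191.6, 330.3]
orientation: [[-0.107, -0.994, 0.0], [-0.994, 0.107, 0.0], [-0.0, -0.0, -1.0]]
wrist_force: [-0.3, -0.2, -0.3]
gripper_width: 47.0
```

Call:
play_rows:
  commands:
    - [[29,-10,0],[0,0,7],0.1]
    - [[58,-20,0],[0,0,13],0.1]
    - [[87,-29,0],[0,0,20],0.1]
    - [[117,-39,0],[0,0,27],0.1]
    - [[146,-49,0],[0,0,33],0.1]

```text
clock: 14.02
eef_pos: [502.0, -341.9, 330.1]
orientation: [[-0.632, -0.775, -0.0], [-0.775, 0.632, 0.0], [0.0, 0.0, -1.0]]
wrist_force: [0.9, 0.8, 0.5]
gripper_width: 46.8
```

Run:
```python
from m import *
p,R=state(); print(R)
# plug estimates from finder medians + pixel axis
for c in("side","top"):
  b=optics.camera(c)
  for q in ("plug_tip","plug_terminal","plug"):
   for r in finder.mark_of(q,c)[:2]: print(q,c,tow(c,r["position"]),round(r["score"],2))
# pixel end points from crop c.png (third panel: top centred 351,192, x6)
px=[[351-33+x/6,192-25+(y-300)/6] for x,y in [(155,403),(267,516)]]
print(onz("top",px,13))
rows([(np.array([509,-370,330]),tooldown(2.344),2)],p,R)
```

```text
t 14.02 p [ 501.95 -341.87  330.08] F [0.85 0.83 0.51] w 46.801912444018235 q [-0.28  0.2   0.02 -0.   -1.39 -0.41]
[[-0.63 -0.77 -0.  ]
 [-0.77  0.63  0.  ]
 [ 0.    0.   -1.  ]]
plug_tip side [ 536.94 -349.01   13.3 ] 0.51
plug_terminal side [ 475.69 -404.54   10.  ] 0.63
plug_terminal side [ 530.95 -348.07    9.5 ] 0.29
plug side [ 506.25 -377.24    0.46] 0.57
plug_terminal top [ 478.06 -405.04   11.89] 0.48
plug top [ 506.56 -374.69    4.86] 0.63
[[ 528.63 -348.55   13.  ]
 [ 474.56 -401.39   13.  ]]
[[[9, -12, 0], [0, 0, 3]], [[17, -23, 0], [0, 0, 6]]]
end [ 509.03 -369.58  330.08] [[-0.71 -0.7  -0.  ]
 [-0.7   0.71  0.  ]
 [ 0.    0.   -1.  ]]
```

Call:
play_rows:
  commands:
    - [[9,-12,0],[0,0,3],0.1]
    - [[17,-23,0],[0,0,6],0.1]
    - [[17,-23,40],[0,0,6],0.1]
    - [[17,-23,80],[0,0,6],0.1]
    - [[17,-23,120],[0,0,6],0.1]

```text
clock: 14.83
eef_pos: [509.7, -367.1, 210.2]
orientation: [[-0.704, -0.71, 0.003], [-0.71, 0.704, -0.001], [-0.002, -0.003, -1.0]]
wrist_force: [0.8, -0.5, -1.2]
gripper_width: 46.9
```

Call:
play_rows:
  commands:
    - [[0,0,40],[0,0,0],0.1]
    - [[0,0,80],[0,0,0],0.1]
    - [[0,0,120],[0,0,0],0.1]
    - [[0,0,150],[0,0,0],0.1]
    - [[0,0,165],[0,0,0],0.1]

```text
clock: 15.25
eef_pos: [507.2, -365.9, 41.5]
orientation: [[-0.704, -0.71, -0.004], [-0.71, 0.704, 0.002], [0.001, 0.005, -1.0]]
wrist_force: [0.1, 0.1, 0.8]
gripper_width: 46.9
```

Call:
play_rows:
  commands:
    - [[0,0,8],[0,0,0],0.1]
    - [[0,0,8],[0,0,0],0.1]
    - [[0,0,8],[0,0,0],0.1]

```text
clock: 15.5
eef_pos: [510.1, -367.7, 38.4]
orientation: [[-0.704, -0.71, 0.001], [-0.71, 0.704, -0.001], [-0.0, -0.001, -1.0]]
wrist_force: [0.1, -0.3, 0.6]
gripper_width: 46.9
```

Run:
```python
from m import *
p,R=state(); print(R)
o=[]
for c,(x,y) in (("side",(295,290)),("top",(351,192))):
  b=optics.camera(c).copy()
  o.append(cv2.resize(b[y-30:y+30,x-30:x+30],None,fx=6,fy=6,interpolation=cv2.INTER_CUBIC))
  print(proj(c,[p])-[x-30,y-30])
cv2.imwrite("pics/g.png",np.hstack(o)[:,:,::-1])
```

```text
t 15.5 p [ 510.06 -367.73   38.35] F [ 0.14 -0.33  0.65] w 46.94719128505649 q [-0.31  0.46 -0.32  0.   -0.79 -0.47]
[[-0.7  -0.71  0.  ]
 [-0.71  0.7  -0.  ]
 [-0.   -0.   -1.  ]]
[[32.5  25.73]]
[[31.58 28.29]]
```

View pics/g.png

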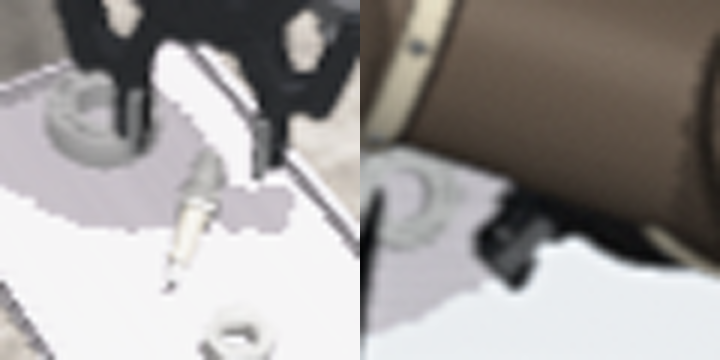

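The jaws straddle the plug: finger tips are at side crop (135,135) and (265,165), with the plug hexagon near (205,180). The bearing is clear of the left finger, and I'll narrow the opening for more margin. Then descend and grip.

Call:
play_rows:
  commands:
    - [[1,0,0],[0,0,0],-0.25]
    - [[2,0,8],[0,0,0],-0.25]
    - [[2,0,18],[0,0,0],-0.25]
    - [[2,0,26],[0,0,0],-0.25]
    - [[2,0,31],[0,0,0],-0.25]

```text
clock: 16.02
eef_pos: [506.9, -369.0, 4.6]
orientation: [[-0.705, -0.709, -0.002], [-0.709, 0.705, 0.001], [0.001, 0.002, -1.0]]
wrist_force: [-0.1, -0.1, -0.3]
gripper_width: 32.1
```

Call:
play_rows:
  commands:
    - [[0,0,0],[0,0,0],-0.25]
    - [[0,0,0],[0,0,0],-1]
    - [[0,0,0],[0,0,0],-1]
    - [[0,0,0],[0,0,0],-1]
    - [[0,0,0],[0,0,0],-1]

```text
clock: 16.43
eef_pos: [508.0, -369.3, 6.6]
orientation: [[-0.705, -0.709, 0.0], [-0.709, 0.705, -0.0], [-0.0, -0.0, -1.0]]
wrist_force: [0.0, -0.2, -0.7]
gripper_width: 14.5
```

Call:
play_rows:
  commands:
    - [[0,0,0],[0,0,0],-1]
    - [[0,0,0],[0,0,0],-1]

```text
clock: 16.6
eef_pos: [507.9, -369.3, 6.5]
orientation: [[-0.705, -0.709, 0.0], [-0.709, 0.705, -0.0], [-0.0, -0.0, -1.0]]
wrist_force: [1.0, 0.6, -1.3]
gripper_width: 14.0
```

Call:
play_rows:
  commands:
    - [[0,0,-10],[0,0,0],-1]
    - [[0,0,-25],[0,0,0],-1]
    - [[0,0,-50],[0,0,0],-1]
    - [[0,0,-80],[0,0,0],-1]
    - [[0,0,-115],[0,0,0],-1]

```text
clock: 17.02
eef_pos: [506.8, -368.9, 122.0]
orientation: [[-0.705, -0.709, -0.002], [-0.709, 0.705, 0.001], [0.001, 0.002, -1.0]]
wrist_force: [1.3, -0.7, -0.5]
gripper_width: 14.0
```

Call:
play_rows:
  commands:
    - [[0,0,-35],[0,0,0],-1]
    - [[0,0,-60],[0,0,0],-1]
    - [[0,0,-70],[0,0,0],-1]
    - [[0,0,-70],[0,0,0],-1]

```text
clock: 17.35
eef_pos: [509.2, -370.0, 195.5]
orientation: [[-0.705, -0.709, 0.006], [-0.709, 0.705, -0.003], [-0.002, -0.006, -1.0]]
wrist_force: [1.1, -0.1, -0.6]
gripper_width: 14.2
```

Run:
```python
from m import *
p,R=state(); print(R)
o=[]
for c in ("side","top"):
  for i in range(4):
    b=optics.camera(c)
    for q in ("plug_tip","plug_terminal","plug"):
     for r in finder.mark_of(q,c)[:2]: 
      w=tow(c,r["position"]); print(q,c,w,"tool:",R.T@(w-p),round(r["score"],2))
  x,y=proj(c,[p])[0].astype(int); print(x,y)
  o.append(cv2.resize(b[y-25:y+45,x-35:x+35],(400,400),interpolation=cv2.INTER_CUBIC))
cv2.imwrite("pics/i.png",np.hstack(o)[:,:,::-1])
```

```text
t 17.35 p [ 509.19 -369.99  195.53] F [ 1.13 -0.07 -0.58] w 14.234094130069332 q [-0.32  0.3  -0.15  0.   -1.11 -0.46]
[[-0.7  -0.71  0.01]
 [-0.71  0.7  -0.  ]
 [-0.   -0.01 -1.  ]]
plug_tip side [ 536.44 -344.57  200.96] tool: [-37.25  -1.45  -5.33] 0.63
plug_tip side [648.5  -21.69  -2.83] tool: [-344.8   147.88  198.27] 0.31
plug_terminal side [622.51 -59.04 202.07] tool: [-300.46  138.76   -6.68] 0.74
plug_terminal side [ 475.   -407.32  197.85] tool: [50.57 -2.08 -2.42] 0.61
plug side [ 503.86 -372.99  189.07] tool: [5.9  1.71 6.45] 0.4
plug side [463.84 230.53 119.68] tool: [-393.82  455.91   74.02] 0.34
plug_tip side [648.42 -22.72  -1.73] tool: [-344.02  147.21  197.16] 0.64
plug_tip side [ 530.95 -348.26  197.66] tool: [-30.76  -0.13  -2.05] 0.63
plug_terminal side [ 470.89 -399.02  195.38] tool: [47.59  6.71  0.01] 0.63
plug side [ 503.02 -374.27  184.07] tool: [ 7.41  1.43 11.43] 0.55
plug side [645.9  -17.18  -3.69] tool: [-346.17  152.91  199.09] 0.23
plug_tip side [ 533.19 -347.4   194.76] tool: [-32.94  -1.1    0.86] 0.56
plug_terminal side [ 472.92 -401.6   196.24] tool: [47.98  3.44 -0.84] 0.66
plug side [ 488.02 -374.36   -7.31] tool: [ 18.48  13.15 202.72] 0.7
plug side [ 504.12 -373.94  186.9 ] tool: [6.39 0.86 8.62] 0.64
plug_tip side [ 532.51 -347.01  196.07] tool: [-32.74  -0.34  -0.46] 0.63
plug_terminal side [645.25 -24.62  -2.49] tool: [-340.44  148.12  197.91] 0.65
plug_terminal side [ 473.77 -403.4   195.71] tool: [48.66  1.57 -0.29] 0.39
plug side [ 504.1  -373.59  188.62] tool: [6.15 1.11 6.9 ] 0.42
plug side [648.63 -21.45  -2.42] tool: [-345.07  147.96  197.85] 0.38
300 239
367 188
```

View pics/i.png

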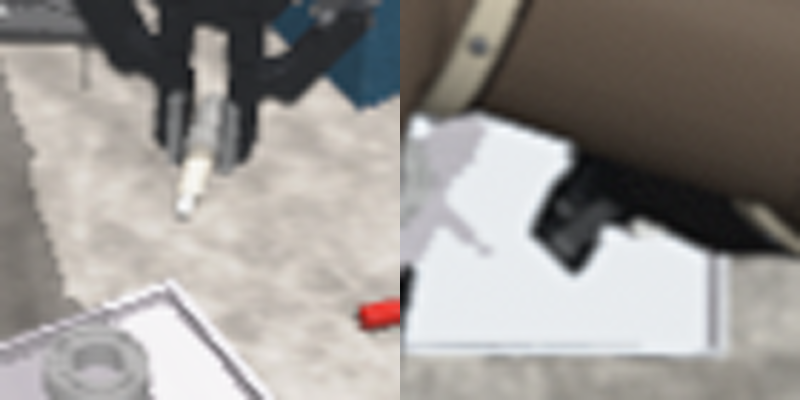

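The plug is held: hexagon between the pads at side crop (208,130), axis level in the tool frame, tip about 32 mm ahead along tool -x. Bearing undisturbed. I'll plan the move to the focus via a standoff on the optical axis.

```bash
cat > fin.py <<'E'
from m import *
yaw=1.007; d=np.array([np.cos(yaw),np.sin(yaw),0]); ax=np.cos(.4)*d+[0,0,np.sin(.4)]
zt=np.sin(.4)*d-[0,0,np.cos(.4)]; Rf=np.c_[-ax,np.cross(zt,-ax),zt]
focus=np.array([584.6,-114.6,171.9])
E
python3 - <<'E'
from fin import *
p,R=state(); print(Rf)
g=focus-Rf@np.array([-32,-.5,-4]); print(g)
rows([(g-60*ax,Rf,6),(g,Rf,4)],p,R)
E
```

```text
t 18.95 p [ 507.82 -369.3   191.31] F [-0.02  0.04 -0.46] w 13.959853254015584 q [-0.32  0.31 -0.15 -0.   -1.11 -0.46]
[[-0.49 -0.85  0.21]
 [-0.78  0.53  0.33]
 [-0.39  0.   -0.92]]
[ 569.26 -137.93  155.75]
[[[-26, 18, 10], [0, -4, -2]], [[-51, 36, 20], [-1, -8, -4]], [[-77, 54, 29], [-1, -11, -6]], [[-102, 72, 39], [-2, -15, -8]], [[-128, 90, 49], [-2, -19, -10]]]
[[[-23, 13, 19], [-1, -4, -2]], [[-38, 13, 18], [-1, -4, -2]], [[-53, 14, 17], [-1, -4, -2]], [[-68, 15, 16], [-1, -4, -2]], [[-83, 15, 15], [-1, -4, -2]]]
end [ 569.42 -138.05  155.35] [[-0.5  -0.84  0.2 ]
 [-0.77  0.54  0.34]
 [-0.39  0.01 -0.92]]
```

Call:
play_rows:
  commands:
    - [[-26,18,10],[0,-4,-2],-1]
    - [[-51,36,20],[-1,-8,-4],-1]
    - [[-77,54,29],[-1,-11,-6],-1]
    - [[-102,72,39],[-2,-15,-8],-1]
    - [[-128,90,49],[-2,-19,-10],-1]

```text
clock: 19.37
eef_pos: [534.9, -213.7, 142.6]
orientation: [[-0.537, -0.823, 0.184], [-0.776, 0.567, 0.274], [-0.33, 0.004, -0.944]]
wrist_force: [0.4, -0.6, -1.0]
gripper_width: 13.9
```

Call:
play_rows:
  commands:
    - [[-23,13,19],[-1,-4,-2],-1]
    - [[-38,13,18],[-1,-4,-2],-1]
    - [[-53,14,17],[-1,-4,-2],-1]
    - [[-63,15,16],[-1,-4,-2],-1]
    - [[-73,15,15],[-1,-4,-2],-1]

```text
clock: 19.78
eef_pos: [564.3, -145.3, 152.5]
orientation: [[-0.497, -0.844, 0.203], [-0.774, 0.536, 0.335], [-0.392, 0.009, -0.92]]
wrist_force: [-0.1, -0.1, -0.8]
gripper_width: 13.9
```

Call:
play_rows:
  commands:
    - [[0,0,0],[0,0,0],-1]
    - [[0,0,0],[0,0,0],-1]
    - [[0,0,0],[0,0,0],-1]
    - [[0,0,0],[0,0,0],-1]

```text
clock: 20.12
eef_pos: [563.7, -146.1, 151.8]
orientation: [[-0.497, -0.844, 0.203], [-0.774, 0.537, 0.335], [-0.392, 0.01, -0.92]]
wrist_force: [0.2, 0.7, -1.1]
gripper_width: 14.4
```

Run:
```python
from fin import *
p,R=state(); print(R)
print("angle to final",Ro.from_matrix(R.T@Rf).as_rotvec(degrees=True))
print("pred tip in head-aligned (tool final) err", R.T@(focus-(p+R@np.array([-32,-1.2,-6]))))
o=[]
for c in ("side","top"):
  for i in range(4):
    b=optics.camera(c)
    for q in ("plug_tip","plug_terminal","camera_head"):
     for r in finder.mark_of(q,c)[:3]: 
      w=tow(c,r["position"]); t=R.T@(w-p)
      if np.linalg.norm(t)<130: print(q,c,w,"tool:",t,round(r["score"],2))
  x,y=proj(c,[focus])[0].astype(int); print(x,y,proj(c,[p,focus])-[x-30,y-40])
  o.append(cv2.resize(b[y-40:y+40,x-30:x+30],(390,520),interpolation=cv2.INTER_CUBIC))
cv2.imwrite("pics/j.png",np.hstack(o)[:,:,::-1])
```

```text
t 20.12 p [ 563.66 -146.07  151.81] F [ 0.2   0.67 -1.11] w 14.376028351515972 q [-0.19  0.26 -0.21 -0.45 -1.   -0.15]
[[-0.5  -0.84  0.2 ]
 [-0.77  0.54  0.34]
 [-0.39  0.01 -0.92]]
angle to final [ 0.44  0.16 -0.38]
pred tip in head-aligned (tool final) err [-10.64   0.63   2.33]
plug_tip side [ 579.65 -120.85  171.31] tool: [-35.12   0.24  -6.23] 0.61
plug_terminal side [ 537.93 -185.65  140.62] tool: [47.81  0.35 -8.21] 0.54
plug_tip side [ 579.7  -124.99  168.91] tool: [-31.    -2.05  -5.4 ] 0.54
plug_terminal side [ 538.48 -184.59  139.71] tool: [47.08  0.44 -6.9 ] 0.63
plug_tip side [ 581.67 -120.85  168.75] tool: [-35.11  -1.49  -3.46] 0.45
plug_terminal side [ 538.22 -184.42  138.49] tool: [47.56  0.74 -5.77] 0.41
camera_head side [ 539.69 -185.13  143.25] tool: [ 45.51  -0.84 -10.09] 0.48
plug_tip side [ 581.06 -124.99  168.24] tool: [-31.41  -3.2   -4.5 ] 0.57
plug_terminal side [ 537.42 -182.55  141.14] tool: [45.47  2.44 -7.74] 0.63
274 188 [[29.52 53.44]
 [30.48 40.52]]
262 158 [[43.15 49.79]
 [30.84 40.73]]
```

View pics/j.png

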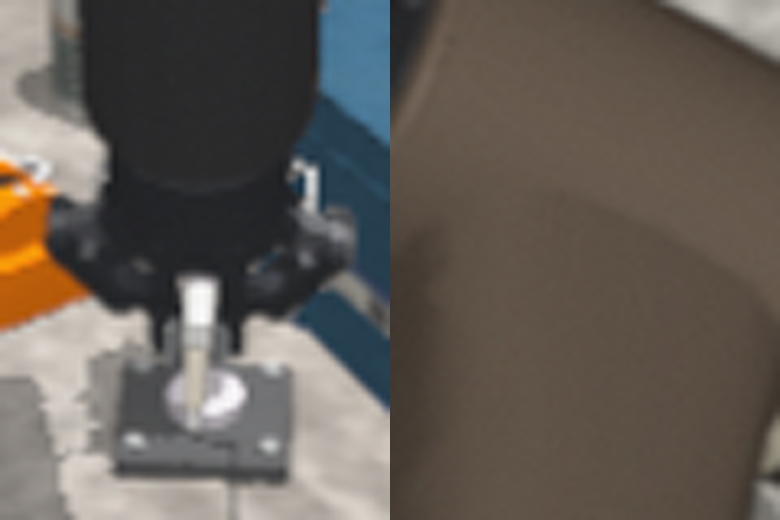

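The plug hangs in line with the axis, seen from behind at side crop (198,300)–(192,425). The finder and the tool geometry agree: the tip is about 11 mm short of the focus. One small correction.

Call:
play_rows:
  commands:
    - [[-4,0,0],[0,0,0],-1]
    - [[-8,1,1],[0,0,0],-1]
    - [[-11,1,1],[0,0,0],-1]
    - [[-11,1,1],[0,0,0],-1]
    - [[-11,1,1],[0,0,0],-1]

```text
clock: 22.13
eef_pos: [569.0, -136.1, 155.6]
orientation: [[-0.496, -0.844, 0.204], [-0.774, 0.536, 0.336], [-0.392, 0.009, -0.92]]
wrist_force: [-0.0, 0.6, -0.3]
gripper_width: 14.3
```

Call:
play_rows:
  commands:
    - [[0,0,0],[0,0,0],-1]
    - [[0,0,0],[0,0,0],-1]
    - [[0,0,0],[0,0,0],-1]
    - [[0,0,0],[0,0,0],-1]
    - [[0,0,0],[0,0,0],-1]

```text
clock: 22.55
eef_pos: [568.8, -136.5, 155.4]
orientation: [[-0.497, -0.844, 0.203], [-0.774, 0.537, 0.335], [-0.392, 0.009, -0.92]]
wrist_force: [0.7, -0.7, -0.5]
gripper_width: 14.6
```

Run:
```python
from fin import *
p,R=state()
print("tip err", R.T@(focus-(p+R@np.array([-32,-1.2,-6]))))
for c in ("side","top"):
  for i in range(3):
    b=optics.camera(c)
    for q in ("plug_tip","plug_terminal","lever_bar","lamp_box","nut","bearing"):
     for r in finder.mark_of(q,c)[:3]: 
      w=tow(c,r["position"]); 
      if q[:4]!="plug" and q[0]=='l' and w[1]<190: continue
      if r["score"]>.4: print(q,c,w,round(r["score"],2), (w-focus) if q=="plug_tip" else "")
  x,y=(197,180) if c=="side" else (351,192)
  globals()[c]=cv2.resize(b[y-30:y+30,x-30:x+30],None,fx=6,fy=6,interpolation=cv2.INTER_CUBIC)
cv2.imwrite("pics/k.png",np.hstack([side,top])[:,:,::-1])
```

```text
t 22.55 p [ 568.81 -136.53  155.43] F [ 0.69 -0.68 -0.52] w 14.553734507870157 q [-0.17  0.26 -0.21 -0.45 -1.   -0.17]
tip err [ 0.72 -0.19  1.42]
plug_tip side [ 587.48 -113.57  172.72] 0.65 [2.88 1.03 0.82]
plug_terminal side [ 542.74 -175.98  144.  ] 0.56 
lamp_box side [467.78 224.62  -0.88] 0.59 
nut side [ 486.05 -438.66   -0.37] 0.45 
bearing side [ 506.08 -306.96    6.81] 0.54 
plug_tip side [ 584.21 -113.94  170.86] 0.46 [-0.39  0.66 -1.04]
plug_terminal side [ 485.91 -438.12    2.96] 0.67 
plug_terminal side [ 544.36 -174.36  140.97] 0.48 
lever_bar side [466.4  227.91 118.35] 0.42 
lamp_box side [465.17 225.44   0.2 ] 0.65 
nut side [ 484.08 -436.61    0.26] 0.46 
bearing side [ 503.3  -306.81    4.  ] 0.69 
plug_tip side [ 585.1  -113.38  172.77] 0.67 [0.5  1.22 0.87]
plug_terminal side [ 543.81 -176.05  141.42] 0.55 
lever_bar side [463.78 230.84 119.88] 0.46 
lamp_box side [468.14 227.57   3.65] 0.64 
nut side [ 544.09 -172.93  139.98] 0.7 
nut side [ 485.15 -440.79    0.33] 0.5 
bearing side [ 503.28 -307.11    6.47] 0.67 
lever_bar top [458.64 231.17 124.  ] 0.5 
lamp_box top [466.35 225.63  -3.77] 0.83 
bearing top [462.14 229.95 123.94] 0.43 
lever_bar top [461.24 232.22 118.79] 0.5 
lamp_box top [467.26 229.12  -3.56] 0.81 
lever_bar top [456.76 231.75 120.72] 0.47 
lamp_box top [465.18 230.95  -1.45] 0.85
```

View pics/k.png

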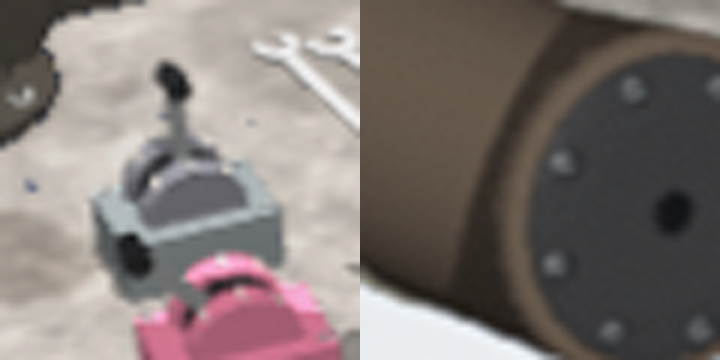

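The lever is unchanged and upright at side crop (175,85), and the tip is within about 3 mm of the focus. Handing in.

```bash
python3 -c "
from m import *
state(); print(job_done())"
```

```text
t 24.65 p [ 568.87 -136.39  155.49] F [ 0.7   0.21 -0.72] w 13.654975602753046 q [-0.17  0.26 -0.21 -0.45 -1.   -0.17]
the job is handed in; nothing more can be done
None
```

I pushed the grey box's lever to half, took the spark plug out of the tray by its hexagon, and handed the job in at 24.65 s with the plug held at the camera's focus.

Last checks before handing in:
- **Plug position:** The finder put the electrode end within about 3 mm of my estimate of the focus point. The arm pose gave about 1.6 mm. The focus estimate came from fitting the prong pixels and has a few mm of uncertainty of its own.
- **Plug direction:** The tool was within about 0.6° of the planned pose, and the plug's own skew in the fingers measured roughly 0.03 rad. The electrode end points at the lens.
- **Lever:** The bar is 2 to 5 mm towards "off" from upright. This is about 0.03 to 0.06 rad, inside the 0.12 limit. The top camera's last readings varied most, at up to 9 mm off (0.11 rad). The picture shows the lever upright and unchanged since I set it.
- **Bearing and nut:** The finder reports both where they were, to within its few mm of accuracy. Only the side camera saw them at the end, because the arm hid the tray from above.
- **Grip:** The gripper read 13.7 to 14.6 mm with the plug held, although the hexagon is given as 16 mm across. This is unexplained, but the plug did not slip and the wrist force stayed near zero.

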